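# Send the spice tins down the return chute and tidy the dipping tools

### The job

Clear the spice corner: turn the chute's knob so its pointer stands at the long open mark, slide every steel tin along the ledge and over its open end so that it drops down the chute (push them, never lift them), then turn the knob back to the round closed mark. Also lay the wide spatula flat in the tray's wide compartment and the narrow spreader flat in the narrow one, blades towards the tray's far end, at any time. Leave the salt cellar and the other kitchen things standing where they are.

Things in the scene. Friction and masses are not known exactly. Their poses are not given: they have to be found in the camera images.
- station: Fixed refill station; origin on the table below the middle of the ledge's open end; x along that end (away from the robot at yaw 0), y along the ledge (to the left), z up. Tiled ledge: x -100 to 100, y 0 to 360, top at z 170, a 10 mm high rail round it; at the open end (y = 0) the rail leaves a gap from x -67 to 67, where the tins go over.
- chute (a point): Middle of the chute mouth below and beyond the ledge's open end, at station x 0, y -68, z 141. Mouth: station x -65 to 65, y -130 to -5; its far cheek at y -133 rises to z 200. The knob's flat shutter lies at z 139 to 143: closed it covers the mouth, open it is under the ledge.
- return_box (a point): Middle of the open return box's floor (station x 170, y -68, z 6); box x 65 to 274, y -130 to -5, walls 100 high. A slick 45 degree steel ramp under the mouth falls towards station +x into it. Tins end below the shutter, in chute or box.
- dial (a joint): Angle of the chute knob (rad), counter-clockwise from above positive. 0 = pointer at the round brass stud: shutter closed (pointer along station +x). 1.3 = pointer at the long dark mark: shutter open. Range -0.12 to 1.55; friction 0.06 Nm, stays where it is left.
- dial_grip (a point): On the knob's vertical axis at grip height, z 212, at station x -105, y -45. The knob is an upright bar 46 long, 12 thick, z 192 to 226, on a 40 mm round skirt (z 182 to 192) over a white dial plate of radius 34, top at z 168. Axes turn with the knob: x along the bar to its pointer end.
- tin1: Closed round steel tin, 56 diameter, 40 high, about 90 g, standing on the ledge; origin at the centre of its underside. Three or four tins are present.
- tin2: Tin like tin1.
- tin3: Tin like tin1.
- tin4: Tin like tin1.
- tray: Fixed wooden tray 206 (x) by 150 (y), origin at the centre of its underside, floor 4 thick, walls 18 high and 5 thick. Its far end is +x (away from the robot). The wide compartment spans y -5.5 to 70 (centre 32), the narrow one y -70 to -10.5 (centre -40), both x -98 to 98.
- spatula: Loose wooden spatula, 165 long along its x, 45 g, origin at mid-length under the handle's line, z up. Square handle 14 wide and 14 high from x -82 to 32 (grip at the origin, near its balance point); flat blade 58 wide, 4 thick, from x 32 to 82 with a round end.
- spatula_tip (a point): Blade end of the spatula (+x end).
- spreader: Loose wooden spreader, like the spatula but with a blade only 20 wide (x 32 to 82); same length and handle, origin at mid-length on the underside.
- spreader_tip (a point): Blade end of the spreader (+x end).
- salt_cellar: White ceramic lidded salt cellar, 58 diameter, 60 high, standing on the ledge's closed end; stays. Origin under its centre.
- cork_bottle: Amber glass bottle with cork, 60 diameter, 150 high; stays.
- pepper_mill: Dark wooden pepper mill, 54 diameter, 135 high; stays.

How it is judged:
On the way, in this order (a step that is already met when the one before it is completed fails the run):
1. the knob's pointer is at the open mark (value of joint dial between 1.2 and 1.4 rad and velocity of joint dial between -0.1 and 0.1 rad/s), for 0.3 s.
2. every tin is down the chute (x of tin1 in the frame of station between -0.066 and 0.275 m and y of tin1 in the frame of station between -0.132 and 0 m and height (world z) of each of tin1, tin2, tin3, tin4 below 0.125 m and linear speed of each of tin1, tin2, tin3, tin4 below 0.1 m/s and x of tin2 in the frame of station between -0.066 and 0.275 m and y of tin2 in the frame of station between -0.132 and 0 m and x of tin3 in the frame of station between -0.066 and 0.275 m and y of tin3 in the frame of station between -0.132 and 0 m and x of tin4 in the frame of station between -0.066 and 0.275 m and y of tin4 in the frame of station between -0.132 and 0 m), for 0.3 s.
3. the knob's pointer is back at the closed mark (value of joint dial between -0.1 and 0.1 rad and velocity of joint dial between -0.1 and 0.1 rad/s), for 0.3 s.
At the end, for the whole second after the job is handed in: All tins in the chute or box below the shutter (undersides under 125 mm), knob within 0.1 rad of closed, spatula in the wide and spreader in the narrow compartment, flat (0.12 rad), handle side up, tips at least 50 mm beyond tray centre, all at rest (all of step 2 and all of step 3 and x of spatula in the frame of tray between -0.03 and 0.03 m and y of spatula in the frame of tray between -0.0055 and 0.07 m and z of each of spatula, spreader in the frame of tray below 0.01 m and angle between each of spatula, spreader's own z axis and vertical below 0.12 rad and x of each of spatula_tip, spreader_tip in the frame of tray above 0.05 m and linear speed of each of spatula, spreader below 0.05 m/s and x of spreader in the frame of tray between -0.03 and 0.03 m and y of spreader in the frame of tray between -0.07 and -0.0105 m); the robot touches nothing.
It fails at once if a tin is lifted 30 mm or more off the ledge (height (world z) of any of tin1, tin2, tin3, tin4 above 0.2 m).
It fails at once if a bystander is shifted by more than 30 mm or tipped over (distance of any of salt_cellar, cork_bottle, pepper_mill from where it was at the start of the episode above 0.03 m or angle between any of salt_cellar, cork_bottle, pepper_mill's own z axis and vertical above 0.4 rad).
Of tin1, tin2, tin3, tin4 only 3 to 4 are there at a start; the rules pass over those that are not, and their reading is None.
At some moment in a run one of spatula, spreader may be knocked a few centimetres aside while the robot is not near it.
Once in a run the grip may slacken for a moment while it holds something.
It also fails if it takes over 200 s, if anything falls off the work surface, if the arm or the gripper's body presses on something with over 40 N, if the wrist force passes 120 N, or if a joint passes its speed limit or range.

### The arm

A 6-joint arm with a two-finger parallel gripper is mounted at the origin on the work surface. World frame = base frame: x ahead of the robot, y to its left, z up, the work surface at z = 0. Lengths are in m, angles in rad, forces in N, time in s.
With the tool pointing down it reaches from about 0.4 to 0.925 m from the base axis. Payload 12.5 kg.
Tool frame: the origin (TCP) lies at the very end of the fingers, on their centre line; the grasp point (between the pads) lies manip.grasp_offset behind it (manip.grasp_offset is the distance from the TCP to the grasp point, in m); z points along the fingers, y is the line along which they close (so a half turn about z gives the same grasp; the last joint's range is limited). The gripper opens to 95 mm and grips with 3 to 60 N. Pads are 20 mm wide; open, the fingers measure 119 mm over their backs; the gripper's body (75 mm by 180 mm) begins 59 mm behind the grasp point.
Start: joints at [1.01, 0.491, 1.559, -0, 1.092, -0.106], TCP at [0.275, 0.561, 0.215] pointing down, gripper open.
Joint ranges: [-3.1, 3.1], [-0.84, 2.19], [0.05, 2.79], [-1.13, 4.28], [0.06, 2.93], [-2.69, 2.69]. Speed limits (rad/s): [2.22, 2.22, 2.79, 3.14, 3.14, 3.14].

### API

Orientations are given as [roll, pitch, yaw] about the fixed x, y, z axes, in that order (R = Rz(yaw) Ry(pitch) Rx(roll)).
In Python, from plant import manip gives the robot as it stands.
- The arm moves only by the tool carry_out, never from a script. Its argument "increments" is a list of rows, each a list of 7 numbers: the shift along the world's x, y, z in units of 25 mm (1.0 is 25 mm), then the turn, a rotation vector about the world's x, y, z in units of 8 degrees (1.0 is 8 degrees), then the opening, from -1 (shut) to 1 (fully open). In form: [[dx, dy, dz, rx, ry, rz, hand], ...]. A call has 1 to 12 rows; each row shifts and turns the commanded pose from where the row before left it; what a row does not reach is not made up. A row lasts 1/8 s, in which the tool goes at most 62.5 mm and 10.7 degrees, less where a joint would pass 70% of its speed; a pose out of reach is approached as far as the arm can. A call is refused whole if a number of a shift passes 1 or a number of a turn 1, either way. A call with a gripper value outside its range is refused whole. The fingers move at their own pace and stop on an object; the grip force is fixed at half the most. Time passes only in rows, so rows that do not move let the fingers close. It gives the time, the measured TCP pose, the force, the opening and the grip force at its end, in the units of the state.
- manip.get_state(): the state, without advancing time (a new reading comes with each control period).
- manip.grab_frame(name): name is "scene" or "top"; returns the picture (480x640x3 uint8, red, green, blue); there is no depth.
- manip.camera_model(name): a dict with "mtx" (3x3 intrinsics, pixels), "rvec" (rotation vector, rad) and "tvec" (3), from world to camera coordinates, as OpenCV has them. Camera axes: x right, y down, z forward; pixel columns grow to the right and rows downward; lengths in m; the calibration is good to about 2 mm. A picture is of the moment at which its call begins. camera_model takes no time and is no camera call.
- manip.sign_off(): hands the job in; it is judged then, once.
The state is a dict: "time_s": time; "joint_positions": joint angles; "qd": joint speeds; "effort": joint torques, N m; "tcp_pos": TCP position; "ee_rot": TCP orientation; "force": force on the tool from outside, world axes, zero at the start; "ft_torque": the same for the moment, N m; "width": opening from 0.0 (shut) to 1.0 (fully open); "grasp_force": force on a finger pad.
Only numpy, scipy, OpenCV 4.12 (cv2) and the standard library are available. Lean on these libraries where they do the work, as an engineer would, in place of code of your own. Each camera call takes 0.05 s, during which the arm holds its last target. There are 200 camera calls.

## Working session

There is one attempt and no reset: what is moved stays moved. The work goes in short steps, Python scripts to look and compute and a tool call to move; the robot and the scene stay as the last step left them, time stands still between calls to the robot, and variables do not carry over. Pictures are saved under pics/ and viewed, at most 14 in all, crops included, and the job is handed in when it is done.

Besides the shell and the picture viewer there is one more tool, called after ">>>" in YAML: its name, and indented under it one key for each argument. carry_out: Moves the arm, as the interface text tells. Its arguments: {"type":"object","properties":{"increments":{"type":"array","items":{"type":"array","items":{"type":"number"}}}},"required":["increments"]}

```bash
mkdir -p pics; ls
cat > h.py <<'E'
import numpy as np, cv2
from plant import manip
def grab(n,f=None):
    im=manip.grab_frame(n)
    if f: cv2.imwrite('pics/'+f,im[:,:,::-1])
    return im
def cam(n):
    c=manip.camera_model(n); R=cv2.Rodrigues(np.array(c['rvec'],float))[0]
    return np.array(c['mtx'],float),R,np.array(c['tvec'],float).ravel()
def ray(n,u,v,z):
    K,R,t=cam(n); d=R.T@np.linalg.inv(K)@np.array([u,v,1.]); o=-R.T@t
    return o+d*(z-o[2])/d[2]
def proj(n,p):
    K,R,t=cam(n); q=K@(R@np.array(p,float)+t); return q[:2]/q[2]
E
python3 - <<'E'
from h import *
grab('scene','s0.png');grab('top','t0.png')
for n in('scene','top'):
    K,R,t=cam(n);print(n,K[0,0],-R.T@t,R[2])
print(manip.get_state(),manip.grasp_offset)
E
```

```text
pics
scene 556.1267696885338 [ 1.61094964 -0.55558441  0.9796754 ] [-0.70758755  0.38596251 -0.59190607]
top 566.1541983305451 [ 0.53593341 -0.00807512  1.64148045] [ 0.05300355  0.01085778 -0.99853529]
{'time_s': 0.1, 'joint_positions': array([ 1.01039683e+00,  4.91498139e-01,  1.55939242e+00,  1.98177950e-05,
        1.09170379e+00, -1.05639353e-01]), 'qd': array([ 0.00110134, -0.001146  , -0.00055677,  0.00055425, -0.0005594 ,
       -0.00025781]), 'effort': array([ 2.03049007e-03, -6.13623118e+01, -2.58605397e+01,  6.93399226e-02,
        4.70801059e-02, -6.43607927e-05]), 'tcp_pos': array([0.27441051, 0.56129522, 0.21411955]), 'ee_rot': array([-3.14059840e+00, -1.23101231e-04,  2.68682330e+00]), 'force': array([-0.60273411, -0.78577031, -0.54065329]), 'ft_torque': array([-0.02473594,  0.01028869, -0.01651159]), 'grasp_force': 0.0, 'width': 1.0021368381148454} 0.0188
```

View pics/t0.png

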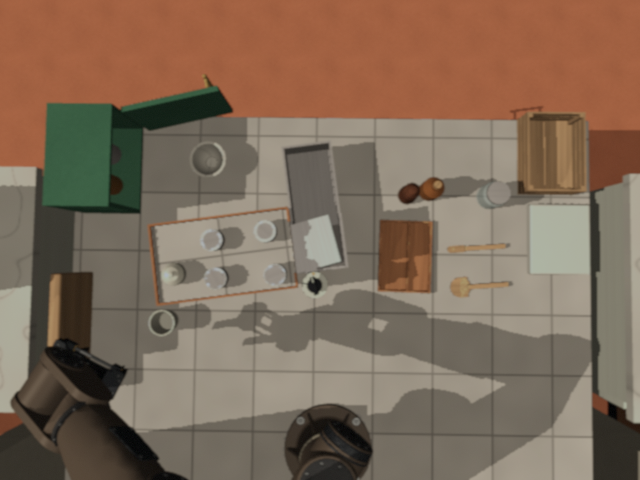

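View pics/s0.png

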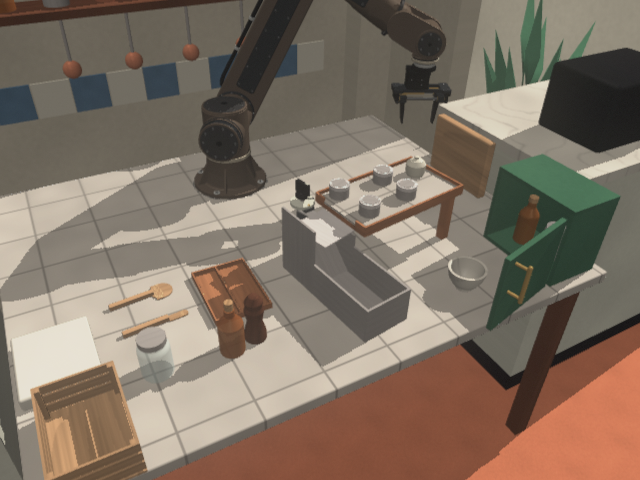

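The top view shows four tins at about (212,239), (265,230), (215,278) and (276,274), the cellar at (172,273) and the knob at (315,285). The tray is at (405,256), the spatula at (480,286) and the spreader at (478,247). The scene view agrees. Next I'll enlarge the top view to measure.

Run:
```python
from h import *
im=cv2.imread('pics/t0.png')
cv2.imwrite('pics/c1.png',cv2.resize(im[195:315,140:350],None,fx=3.8,fy=3.8,interpolation=cv2.INTER_CUBIC))
cv2.imwrite('pics/c2.png',cv2.resize(im[170:310,365:525],None,fx=4,fy=4,interpolation=cv2.INTER_CUBIC))
```

```text
(no output)
```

View pics/c1.png

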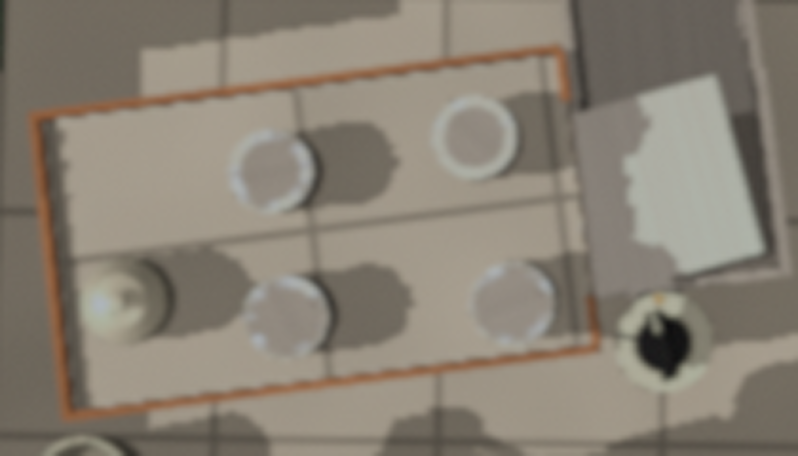

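View pics/c2.png

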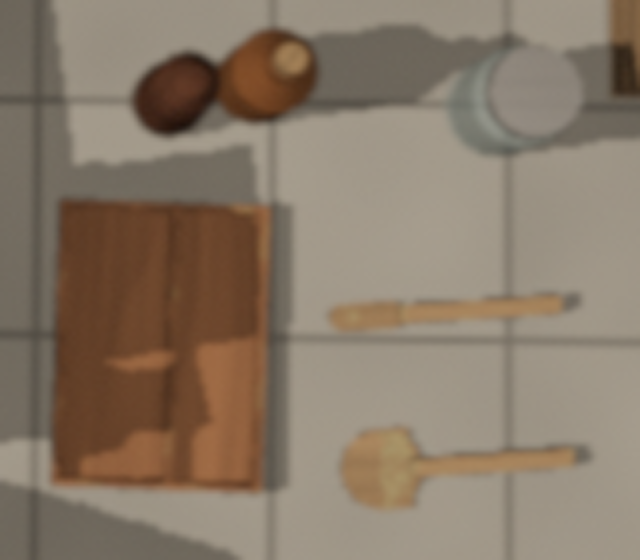

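Run:
```python
from h import *
P=lambda u,v,z,s,o: ray('top',u/s+o[0],v/s+o[1],z)
A=lambda u,v,z:P(u,v,z,3.8,(140-.37,195-.37)); B=lambda u,v,z:P(u,v,z,4,(365-.37,170-.37))
def fit(M,W):
    M=np.array(M,float);W=np.array(W)[:,:2]
    a=M-M.mean(0);b=W-W.mean(0)
    y=np.arctan2((a[:,0]*b[:,1]-a[:,1]*b[:,0]).sum(),(a*b).sum());c,s=np.cos(y),np.sin(y)
    R=np.array([[c,-s],[s,c]]);t=W.mean(0)-R@M.mean(0);print('res mm',np.round(1e3*(M@R.T+t-W),1).tolist());return R,t,y
cs=[A(33,115,.18),A(560,47,.18),A(598,348,.18),A(67,418,.18)]
print('sides',[np.linalg.norm(cs[i]-cs[i-1]) for i in range(4)])
R,t,y=fit([(.1,.36),(.1,0),(-.1,0),(-.1,.36)],cs);print('station',t,y)
np.savez('st.npz',R=R,t=t,y=y)
I=lambda p:np.round(R.T@(p[:2]-t),4)
for g in((568,98),(592,297)):print('gap',I(A(*g,.18)))
for g in((272,171),(475,137),(286,314),(513,301)):p=A(*g,.208);print('tin',p.round(4),I(p))
print('salt',I(A(125,300,.22)));print('knob',A(663,340,.226),I(A(663,340,.226)),'expect',t+R@[-.105,-.045])
cs=[B(60,202,.018),B(270,207,.018),B(263,490,.018),B(52,483,.018)]
print('sides',[np.linalg.norm(cs[i]-cs[i-1]) for i in range(4)])
R2,t2,y2=fit([(.103,.075),(.103,-.075),(-.103,-.075),(-.103,.075)],cs);print('tray',t2,y2)
for n,a,b in(('spat',(343,467),(590,454)),('spread',(330,318),(580,299))):
    a=B(*a,.004);b=B(*b,.014);print(n,'tip',a.round(4),'end',b.round(4),'mid',((a+b)/2).round(4),np.linalg.norm((a-b)[:2]),'yaw',np.arctan2(*(a-b)[1::-1]))
print('targets',t2+R2@[0,.032],t2+R2@[0,-.040])
s=manip.get_state();print(s['tcp_pos'],s['ee_rot'])
```

```text
sides [np.float64(0.2073412515081428), np.float64(0.36283451535281286), np.float64(0.20618007527317228), np.float64(0.36292766252017133)]
res mm [[-3.4, -1.9], [-3.3, 1.0], [2.8, 1.8], [3.9, -1.0]]
station [0.56322884 0.09877422] 0.14257249513780748
gap [ 0.0678 -0.0025]
gap [-0.0684 -0.0017]
tin [0.5776 0.3007 0.208 ] [0.0429 0.1979]
tin [0.602  0.1654 0.208 ] [0.0479 0.0605]
tin [0.4825 0.2891 0.208 ] [-0.0529  0.1999]
tin [0.4932 0.1381 0.208 ] [-0.0638  0.0488]
salt [-0.0299  0.302 ]
knob [0.46957314 0.0373296  0.226     ] [-0.1014 -0.0475] expect [0.46568824 0.03931135]
sides [np.float64(0.2009056605800079), np.float64(0.1504626834025124), np.float64(0.2020964200370885), np.float64(0.15022068712030742)]
res mm [[2.8, -0.1], [1.7, 0.4], [-2.2, -0.0], [-2.3, -0.3]]
tray [ 0.54378354 -0.21465778] -0.018677493651060632
spat tip [ 0.4581 -0.3474  0.004 ] end [ 0.4702 -0.5212  0.014 ] mid [ 0.4641 -0.4343  0.009 ] 0.17419995391580104 yaw 1.6405948755386441
spread tip [ 0.5649 -0.3379  0.004 ] end [ 0.5807 -0.5145  0.014 ] mid [ 0.5728 -0.4262  0.009 ] 0.17732532330699607 yaw 1.6598876891755396
targets [ 0.54438119 -0.18266336] [ 0.54303649 -0.2546508 ]
[0.27441051 0.56129522 0.21411955] [-3.14059840e+00 -1.23101231e-04  2.68682330e+00]
```

>>> carry_out:
  increments:
    - [0.37,-1,0.3,0,0,-0.83,1]
    - [0.37,-1,0.3,0,0,-0.83,1]
    - [0.37,-1,0.3,0,0,-0.83,1]
    - [0.37,-1,0.3,0,0,-0.83,1]
    - [0.37,-1,0.3,0,0,-0.83,1]
    - [0.37,-1,0.3,0,0,-0.83,1]
    - [0.37,-1,0.3,0,0,-0.83,1]
    - [0.37,-1,0.3,0,0,-0.83,1]
    - [0.37,-1,0.3,0,0,-0.83,1]
    - [0.37,-1,0.3,0,0,-0.83,1]
    - [0.37,-1,0.3,0,0,-0.83,1]
    - [0.37,-1,0.3,0,0,-0.83,1]

```text
time_s: 1.6
tcp_pos: [0.3857, 0.2606, 0.3047]
ee_rot: [-3.141, 0.0, 1.292]
force: [0.1, -0.4, 0.7]
width: 0.999
grasp_force: 0.0
```

>>> carry_out:
  increments:
    - [0.37,-1,0,0,0,-0.83,1]
    - [0.37,-1,0,0,0,-0.83,1]
    - [0.37,-1,0,0,0,-0.83,1]
    - [0.37,-1,0,0,0,-0.83,1]
    - [0.37,-1,0,0,0,-0.83,1]
    - [0.37,-1,0,0,0,-0.83,1]
    - [0.37,-1,0,0,0,-0.83,1]
    - [0.37,-1,0,0,0,-0.83,1]
    - [0.37,-1,0,0,0,-0.83,1]
    - [0,0,0,0,0,0,1]
    - [0,0,0,0,0,0,1]

```text
time_s: 2.98
tcp_pos: [0.4685, 0.0369, 0.3045]
ee_rot: [-3.141, 0.0, 0.255]
force: [-0.4, -0.9, -0.6]
width: 1.0
grasp_force: 0.0
```

>>> carry_out:
  increments:
    - [0,0.06,-0.9,0,0,0,1]
    - [0,0,-0.9,0,0,0,1]
    - [0,0,-0.9,0,0,0,1]
    - [0,0,-0.8,0,0,0,1]
    - [0,0,-0.8,0,0,0,1]
    - [0,0,0,0,0,0,-1]
    - [0,0,0,0,0,0,-1]
    - [0,0,0,0,0,0,-1]
    - [0,0,0,0,0,0,-1]
    - [0,0,0,0,0,0,-1]
    - [0,0,0,0,0,0,-1]

```text
time_s: 4.35
tcp_pos: [0.4688, 0.038, 0.1972]
ee_rot: [3.141, -0.0, 0.253]
force: [-0.1, 0.3, 0.2]
width: 0.427
grasp_force: 0.0
```

>>> carry_out:
  increments:
    - [0,0,0,0,0,0,-1]
    - [0,0,0,0,0,0,-1]
    - [0,0,0,0,0,0,-1]
    - [0,0,0,0,0,0,-1]
    - [0,0,0,0,0,0,-1]
    - [0,0,0,0,0,0,-1]
    - [0,0,0,0,0,0,-1]
    - [0,0,0,0,0,0,-1]

```text
time_s: 5.35
tcp_pos: [0.4686, 0.0389, 0.1971]
ee_rot: [-3.14, -0.0, 0.253]
force: [-0.9, 8.3, 1.4]
width: 0.124
grasp_force: 30.0
```

Run:
```python
from h import *
im=grab('scene')
cv2.imwrite('pics/k1.png',cv2.resize(im[150:310,220:400][:,:,::-1],None,fx=3.7,fy=3.7,interpolation=cv2.INTER_CUBIC))
s=manip.get_state();print(s['width'],s['ft_torque'],s['ee_rot'])
```

```text
0.1272104779692027 [ 1.21180048  0.23989309 -0.08794227] [-3.14002574e+00 -6.56797584e-05  2.52816369e-01]
```

View pics/k1.png

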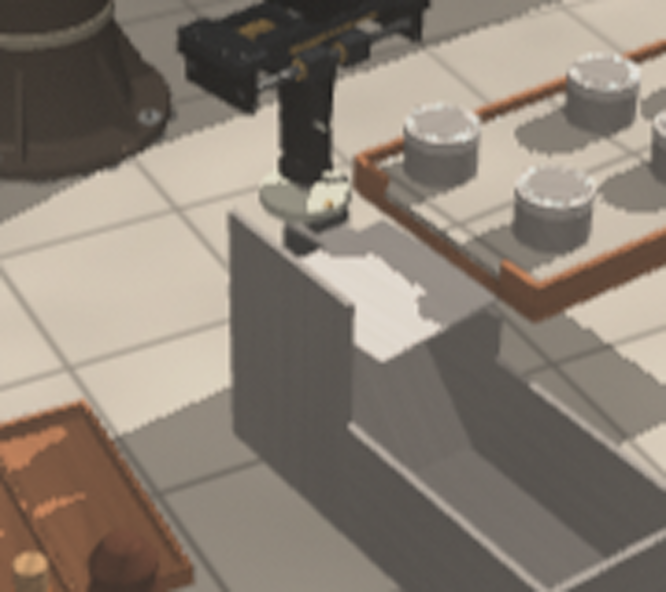

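The pads lie flat on the knob bar: the opening is 0.125, which is 12 mm. The shutter still covers the mouth, with the box at crop (450,400). I'll turn to the open mark.

>>> carry_out:
  increments:
    - [0,0.04,0,0,0,0.85,-1]
    - [0,0,0,0,0,0.85,-1]
    - [0,0,0,0,0,0.85,-1]
    - [0,0,0,0,0,0.85,-1]
    - [0,0,0,0,0,0.85,-1]
    - [0,0,0,0,0,0.85,-1]
    - [0,0,0,0,0,0.85,-1]
    - [0,0,0,0,0,0.85,-1]
    - [0,0,0,0,0,0.86,-1]
    - [0,0,0,0,0,0.86,-1]
    - [0,0,0,0,0,0,-1]
    - [0,0,0,0,0,0,-1]

```text
time_s: 6.9
tcp_pos: [0.468, 0.0395, 0.1971]
ee_rot: [-3.14, -0.001, 1.443]
force: [-5.1, 4.7, 2.9]
width: 0.127
grasp_force: 30.0
```

>>> carry_out:
  increments:
    - [0,0,0,0,0,0,-1]
    - [0,0,0,0,0,0,-1]

```text
time_s: 7.15
tcp_pos: [0.468, 0.0395, 0.1971]
ee_rot: [-3.14, -0.001, 1.443]
force: [-4.1, 5.4, 3.0]
width: 0.121
grasp_force: 30.0
```

>>> carry_out:
  increments:
    - [0,0,0,0,0,0,-0.2]
    - [0,0,0,0,0,0,-0.2]
    - [0,0,0,0,0,0,-0.2]
    - [0,0,0.5,0,0,0,-0.2]
    - [0,0,1,0,0,0,-0.2]
    - [0,0,1,0,0,0,-0.2]
    - [0,0,1,0,0,0,-0.2]

```text
time_s: 8.02
tcp_pos: [0.4688, 0.039, 0.2864]
ee_rot: [3.141, -0.0, 1.443]
force: [-0.3, 0.6, -1.0]
width: 0.401
grasp_force: 0.0
```

Run:
```python
from h import *
a=grab('scene')[120:320,220:440];b=grab('top')[180:320,210:370]
r=lambda i,h:cv2.resize(i[:,:,::-1],(int(i.shape[1]*h/i.shape[0]),h),interpolation=cv2.INTER_CUBIC)
cv2.imwrite('pics/k2.png',np.hstack([r(a,340),r(b,340)]))
s=manip.get_state();print(s['width'],s['tcp_pos'],s['ee_rot'])
```

```text
0.39761954727387566 [0.46966283 0.03895659 0.28757022] [ 3.13661524e+00 -3.27852878e-04  1.44276372e+00]
```

View pics/k2.png

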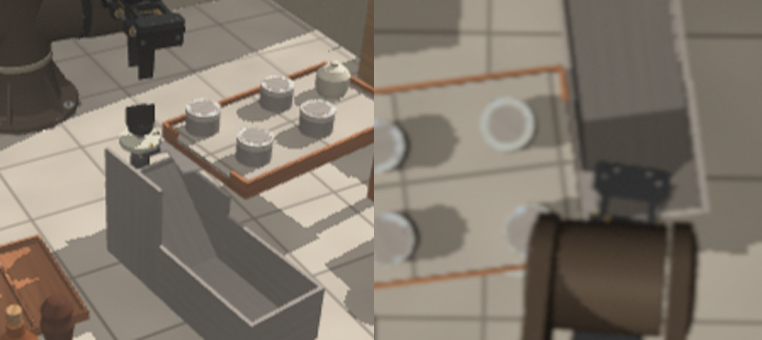

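The shutter is now under the ledge and the chute is open (left half, ramp visible at (200,220)). All four tins and the cellar are still in place. Next I'll work out the push waypoints.

```bash
cat > w.py <<'E'
from h import *
S=np.load('st.npz')
def plan(wps):  # wps: (sx_mm, sy_mm, phi_deg, z) in station; prints cumulative differences in units
    s=manip.get_state();p=s['tcp_pos'];y=s['ee_rot'][2]
    for sx,sy,ph,z in wps:
        q=np.r_[S['t']+S['R']@[sx/1e3,sy/1e3],z];yy=S['y']+np.pi/2+np.radians(ph)
        d=(yy-y+np.pi)%(2*np.pi)-np.pi
        print((sx,sy,ph),q.round(4),'units',((q-p)/.025).round(2),'rz',round(np.degrees(d)/8,2));p,y=q,yy
def start(tx,ty,ph,back): a=np.radians(ph);return tx-back*np.sin(a),ty+back*np.cos(a)
E
python3 - <<'E'
from w import *
a=start(48,60,-40,45);print('A');plan([(*a,-40,.28),(*a,-40,.186),(*start(-8,-7,-40,28),-40,.186),(*start(-8,-7,-40,28),-40,.26)])
E
```

```text
A
(np.float64(76.92544243589427), np.float64(94.47199994035401), -40) [0.626  0.2032 0.28  ] units [ 6.25  6.57 -0.3 ] rz -3.06
(np.float64(76.92544243589427), np.float64(94.47199994035401), -40) [0.626  0.2032 0.186 ] units [ 0.    0.   -3.76] rz 0.0
(np.float64(9.998053071223097), np.float64(14.449244407331385), -40) [0.5711 0.1145 0.186 ] units [-2.2  -3.55  0.  ] rz 0.0
(np.float64(9.998053071223097), np.float64(14.449244407331385), -40) [0.5711 0.1145 0.26  ] units [0.   0.   2.96] rz 0.0
```

>>> carry_out:
  increments:
    - [0.9,0.94,0,0,0,-0.44,-0.2]
    - [0.9,0.94,0,0,0,-0.44,-0.2]
    - [0.89,0.94,0,0,0,-0.44,-0.2]
    - [0.89,0.94,0,0,0,-0.44,-0.2]
    - [0.89,0.94,0,0,0,-0.44,-0.2]
    - [0.89,0.94,0,0,0,-0.43,-0.2]
    - [0.89,0.93,0,0,0,-0.43,-0.2]
    - [0,0,-0.8,0,0,0,-0.2]
    - [0,0,-0.8,0,0,0,-0.2]
    - [0,0,-0.8,0,0,0,-0.2]
    - [0,0,-0.8,0,0,0,-0.2]
    - [0,0,-0.8,0,0,0,-0.2]

```text
time_s: 9.62
tcp_pos: [0.6248, 0.2031, 0.1835]
ee_rot: [-3.141, 0.001, 1.015]
force: [0.4, -0.0, 0.8]
width: 0.402
grasp_force: 0.0
```

>>> carry_out:
  increments:
    - [0,0,0,0,0,0,-0.2]
    - [-0.22,-0.355,0,0,0,0,-0.2]
    - [-0.22,-0.355,0,0,0,0,-0.2]
    - [-0.22,-0.355,0,0,0,0,-0.2]
    - [-0.22,-0.355,0,0,0,0,-0.2]

```text
time_s: 10.25
tcp_pos: [0.6028, 0.1671, 0.1852]
ee_rot: [3.141, -0.001, 1.015]
force: [1.1, 0.9, 1.1]
width: 0.4
grasp_force: 0.8
```

Run:
```python
from h import *
a=grab('scene')[120:320,220:440];b=grab('top')[180:320,140:350]
r=lambda i,h:cv2.resize(i[:,:,::-1],(int(i.shape[1]*h/i.shape[0]),h),interpolation=cv2.INTER_CUBIC)
cv2.imwrite('pics/k3.png',np.hstack([r(a,300),r(b,300)]))
s=manip.get_state();print(s['width'],s['tcp_pos'],s['ee_rot'],s['force'])
```

```text
0.3976953339247855 [0.60257934 0.16673947 0.18507811] [3.14130611e+00 3.83331816e-05 1.01463481e+00] [-0.89980009 -0.23155523  0.53865709]
```

View pics/k3.png

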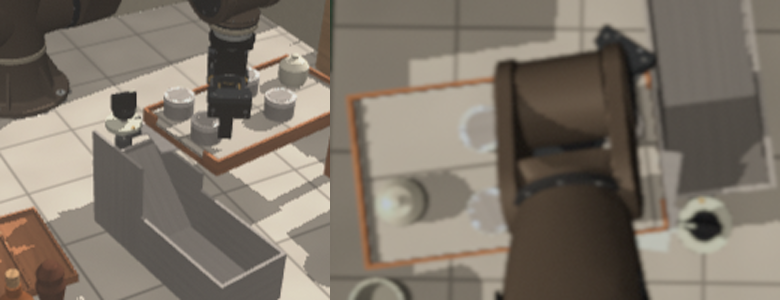

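The fingers sit behind the tin at about (205,125) in the left half and are pushing it. I'll carry on over the end.

>>> carry_out:
  increments:
    - [-0.22,-0.355,0,0,0,0,-0.2]
    - [-0.22,-0.355,0,0,0,0,-0.2]
    - [-0.22,-0.355,0,0,0,0,-0.2]
    - [-0.22,-0.355,0,0,0,0,-0.2]
    - [-0.22,-0.355,0,0,0,0,-0.2]
    - [-0.22,-0.355,0,0,0,0,-0.2]
    - [-0.1,-0.3,0,0,0,0,-0.2]
    - [0,0,0,0,0,0,-0.2]
    - [0,0,1,0,0,0,-0.2]
    - [0,0,1,0,0,0,-0.2]
    - [0,0,1,0,0,0,-0.2]

```text
time_s: 11.72
tcp_pos: [0.5676, 0.1071, 0.2603]
ee_rot: [-3.141, 0.0, 1.016]
force: [-0.3, -0.8, 0.1]
width: 0.396
grasp_force: 0.0
```

Run:
```python
from w import *
a=grab('scene')[120:320,220:440]
cv2.imwrite('pics/k4.png',cv2.resize(a[:,:,::-1],None,fx=2,fy=2))
s=manip.get_state();print(s['tcp_pos'],s['force'])
b=start(-64,49,55,45);e1=start(-20,30,55,29);e2=start(0,-8,55,28)
plan([(*b,55,.26),(*b,55,.186),(*e1,55,.186),(*e2,55,.186),(*e2,55,.26)])
```

```text
[0.56854917 0.10729336 0.26357967] [0.55354391 0.66182655 2.72157346]
(np.float64(-100.86184199300463), np.float64(74.81093963579707), 55) [0.4528 0.1585 0.26  ] units [-4.63  2.05 -0.14] rz 11.87
(np.float64(-100.86184199300463), np.float64(74.81093963579707), 55) [0.4528 0.1585 0.186 ] units [ 0.    0.   -2.96] rz 0.0
(np.float64(-43.75540928438076), np.float64(46.63371665418034), 55) [0.5133 0.1387 0.186 ] units [ 2.42 -0.79  0.  ] rz 0.0
(np.float64(-22.93625724009177), np.float64(8.060140217829293), 55) [0.5394 0.1035 0.186 ] units [ 1.04 -1.41  0.  ] rz 0.0
(np.float64(-22.93625724009177), np.float64(8.060140217829293), 55) [0.5394 0.1035 0.26  ] units [0.   0.   2.96] rz 0.0
```

View pics/k4.png

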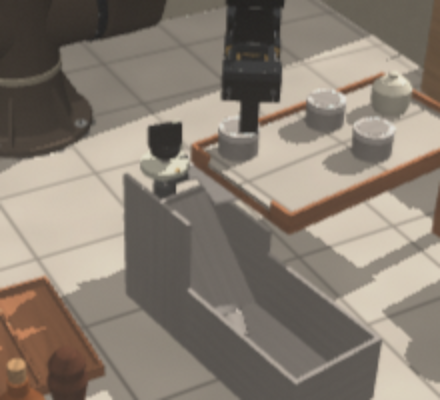

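Tin A is in the box at (230,318), and three tins are left on the ledge. Tin B is next.

>>> carry_out:
  increments:
    - [-0.39,0.17,0,0,0,0.99,-0.2]
    - [-0.39,0.17,0,0,0,0.99,-0.2]
    - [-0.39,0.17,0,0,0,0.99,-0.2]
    - [-0.39,0.17,0,0,0,0.99,-0.2]
    - [-0.39,0.17,0,0,0,0.99,-0.2]
    - [-0.39,0.17,0,0,0,0.99,-0.2]
    - [-0.39,0.17,0,0,0,0.99,-0.2]
    - [-0.39,0.17,0,0,0,0.99,-0.2]
    - [-0.38,0.17,0,0,0,0.99,-0.2]
    - [-0.38,0.17,0,0,0,0.99,-0.2]
    - [-0.38,0.17,0,0,0,0.99,-0.2]
    - [-0.38,0.17,0,0,0,0.98,-0.2]

```text
time_s: 13.28
tcp_pos: [0.4512, 0.1582, 0.2592]
ee_rot: [-3.141, -0.0, 2.678]
force: [0.3, 0.1, -0.2]
width: 0.399
grasp_force: 0.0
```

>>> carry_out:
  increments:
    - [0,0,-0.75,0,0,0,-0.2]
    - [0,0,-0.75,0,0,0,-0.2]
    - [0,0,-0.75,0,0,0,-0.2]
    - [0,0,-0.75,0,0,0,-0.2]
    - [0,0,0,0,0,0,-0.2]
    - [0.35,-0.11,0,0,0,0,-0.2]
    - [0.35,-0.11,0,0,0,0,-0.2]
    - [0.35,-0.11,0,0,0,0,-0.2]
    - [0.35,-0.11,0,0,0,0,-0.2]
    - [0.35,-0.12,0,0,0,0,-0.2]
    - [0.34,-0.12,0,0,0,0,-0.2]
    - [0.34,-0.12,0,0,0,0,-0.2]

```text
time_s: 14.78
tcp_pos: [0.5128, 0.1378, 0.1846]
ee_rot: [3.142, -0.0, 2.673]
force: [-1.5, 1.2, 1.9]
width: 0.398
grasp_force: 1.1
```

>>> carry_out:
  increments:
    - [0.21,-0.28,0,0,0,0,-0.2]
    - [0.21,-0.28,0,0,0,0,-0.2]
    - [0.21,-0.28,0,0,0,0,-0.2]
    - [0.21,-0.28,0,0,0,0,-0.2]
    - [0.21,-0.28,0,0,0,0,-0.2]
    - [0.1,-0.25,0,0,0,0,-0.2]
    - [0,0,0,0,0,0,-0.2]
    - [0,0,1,0,0,0,-0.2]
    - [0,0,1,0,0,0,-0.2]
    - [0,0,1,0,0,0,-0.2]

```text
time_s: 16.02
tcp_pos: [0.5408, 0.0969, 0.2604]
ee_rot: [3.142, -0.0, 2.673]
force: [1.6, 0.6, -0.6]
width: 0.399
grasp_force: 0.0
```

Run:
```python
from w import *
a=grab('scene')[120:320,220:440];b=grab('top')[180:320,140:350]
r=lambda i,h:cv2.resize(i[:,:,::-1],(int(i.shape[1]*h/i.shape[0]),h),interpolation=cv2.INTER_CUBIC)
cv2.imwrite('pics/k5.png',np.hstack([r(a,300),r(b,300)]))
s=manip.get_state();print(s['tcp_pos'],s['force'])
b=start(-53,200,15,45);e=start(0,-10,15,27)
plan([(*b,15,.27),(*b,15,.186),(*e,15,.186),(*e,15,.26)])
b=start(43,198,-12,45);e=start(0,-10,-12,27)
plan([(*e,15,.26),(*b,-12,.26),(*b,-12,.186),(*e,-12,.186),(*e,-12,.26)])
```

```text
[0.54175833 0.09698319 0.26189121] [ 0.09495521  0.23047778 -0.91562128]
(np.float64(-64.64685702961343), np.float64(243.46666218300808), 15) [0.4646 0.3306 0.27  ] units [-3.08  9.34  0.32] rz -5.0
(np.float64(-64.64685702961343), np.float64(243.46666218300808), 15) [0.4646 0.3306 0.186 ] units [ 0.    0.   -3.36] rz 0.0
(np.float64(-6.98811421776806), np.float64(16.079997309804845), 15) [0.554  0.1137 0.186 ] units [ 3.58 -8.68  0.  ] rz 0.0
(np.float64(-6.98811421776806), np.float64(16.079997309804845), 15) [0.554  0.1137 0.26  ] units [0.   0.   2.96] rz 0.0
(np.float64(5.613615652079503), np.float64(16.409985219812754), 15) [0.5665 0.1158 0.26  ] units [ 0.99  0.75 -0.08] rz -5.0
(np.float64(52.35602608679917), np.float64(242.01664203302124), -12) [0.5807 0.3458 0.26  ] units [0.57 9.2  0.  ] rz -3.38
(np.float64(52.35602608679917), np.float64(242.01664203302124), -12) [0.5807 0.3458 0.186 ] units [ 0.    0.   -2.96] rz 0.0
(np.float64(5.613615652079503), np.float64(16.409985219812754), -12) [0.5665 0.1158 0.186 ] units [-0.57 -9.2   0.  ] rz 0.0
(np.float64(5.613615652079503), np.float64(16.409985219812754), -12) [0.5665 0.1158 0.26  ] units [0.   0.   2.96] rz 0.0
```

View pics/k5.png

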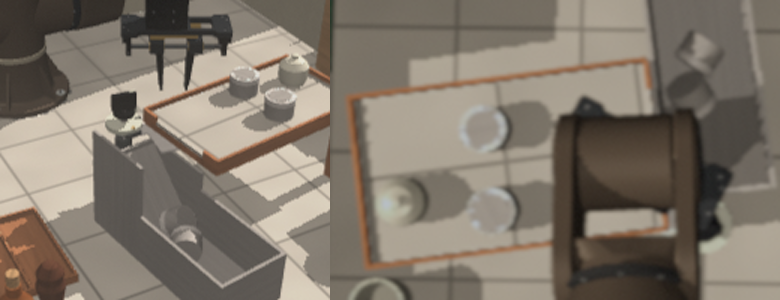

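Both tins are in the chute and box (right half, (700,50) and (690,95)). The two left at (485,128) and (492,208) have not moved.

>>> carry_out:
  increments:
    - [-0.3,0.92,0.04,0,0,-0.5,-0.2]
    - [-0.3,0.92,0.04,0,0,-0.5,-0.2]
    - [-0.3,0.92,0.04,0,0,-0.5,-0.2]
    - [-0.3,0.92,0.04,0,0,-0.5,-0.2]
    - [-0.3,0.92,0.04,0,0,-0.5,-0.2]
    - [-0.3,0.92,0.04,0,0,-0.5,-0.2]
    - [-0.3,0.91,0,0,0,-0.5,-0.2]
    - [-0.3,0.91,0,0,0,-0.5,-0.2]
    - [-0.3,0.91,0,0,0,-0.5,-0.2]
    - [-0.3,0.91,0,0,0,-0.5,-0.2]
    - [0,0,-0.6,0,0,0,-0.2]
    - [0,0,-0.6,0,0,0,-0.2]

```text
time_s: 17.62
tcp_pos: [0.4657, 0.3252, 0.2338]
ee_rot: [-3.14, 0.0, 1.976]
force: [0.2, -0.1, -0.2]
width: 0.401
grasp_force: 0.0
```

>>> carry_out:
  increments:
    - [0,0,-0.7,0,0,0,-0.2]
    - [0,0,-0.7,0,0,0,-0.2]
    - [0,0,-0.65,0,0,0,-0.2]
    - [0,0,0,0,0,0,-0.2]
    - [0.18,-0.43,0,0,0,0,-0.2]
    - [0.18,-0.43,0,0,0,0,-0.2]
    - [0.18,-0.43,0,0,0,0,-0.2]
    - [0.18,-0.43,0,0,0,0,-0.2]
    - [0.18,-0.43,0,0,0,0,-0.2]
    - [0.18,-0.43,0,0,0,0,-0.2]
    - [0.18,-0.43,0,0,0,0,-0.2]
    - [0.18,-0.43,0,0,0,0,-0.2]

```text
time_s: 19.12
tcp_pos: [0.5023, 0.2391, 0.1844]
ee_rot: [3.141, -0.0, 1.975]
force: [-0.9, 1.1, 1.0]
width: 0.402
grasp_force: 0.8
```

>>> carry_out:
  increments:
    - [0.17,-0.42,0,0,0,0,-0.2]
    - [0.17,-0.42,0,0,0,0,-0.2]
    - [0.17,-0.42,0,0,0,0,-0.2]
    - [0.17,-0.42,0,0,0,0,-0.2]
    - [0.17,-0.42,0,0,0,0,-0.2]
    - [0.17,-0.42,0,0,0,0,-0.2]
    - [0.17,-0.42,0,0,0,0,-0.2]
    - [0.17,-0.42,0,0,0,0,-0.2]
    - [0.17,-0.42,0,0,0,0,-0.2]
    - [0.17,-0.42,0,0,0,0,-0.2]
    - [0.17,-0.42,0,0,0,0,-0.2]
    - [0.17,-0.42,0,0,0,0,-0.2]

```text
time_s: 20.62
tcp_pos: [0.5533, 0.113, 0.1844]
ee_rot: [-3.142, 0.0, 1.975]
force: [0.3, 0.7, 0.1]
width: 0.397
grasp_force: 0.0
```

>>> carry_out:
  increments:
    - [0,-0.3,0,0,0,0,-0.2]
    - [0,0,0,0,0,0,-0.2]
    - [0,0,1,0,0,0,-0.2]
    - [0,0,1,0,0,0,-0.2]
    - [0,0,1,0,0,0,-0.2]
    - [0,0,0,0,0,0,-0.2]

```text
time_s: 21.38
tcp_pos: [0.5535, 0.1066, 0.2608]
ee_rot: [3.139, 0.001, 1.975]
force: [0.6, 0.1, 0.1]
width: 0.401
grasp_force: 0.0
```

Run:
```python
from w import *
a=grab('scene')[120:320,220:440];b=grab('top')[180:320,140:350]
r=lambda i,h:cv2.resize(i[:,:,::-1],(int(i.shape[1]*h/i.shape[0]),h),interpolation=cv2.INTER_CUBIC)
cv2.imwrite('pics/k6.png',np.hstack([r(a,300),r(b,300)]))
s=manip.get_state();print(s['tcp_pos'],s['force'])
b=start(43,198,-12,41);e=start(0,-10,-12,20)
plan([(*b,-12,.26),(*b,-12,.186),(*e,-12,.186),(*e,-12,.26)])
```

```text
[0.55266136 0.10638897 0.25871772] [-0.12757435  0.04687717 -0.09914048]
(np.float64(51.52437932352814), np.float64(238.10405163008602), -12) [0.5804 0.3418 0.26  ] units [1.11 9.42 0.05] rz -3.37
(np.float64(51.52437932352814), np.float64(238.10405163008602), -12) [0.5804 0.3418 0.186 ] units [ 0.    0.   -2.96] rz 0.0
(np.float64(4.158233816355187), np.float64(9.562952014676114), -12) [0.566  0.1088 0.186 ] units [-0.58 -9.32  0.  ] rz 0.0
(np.float64(4.158233816355187), np.float64(9.562952014676114), -12) [0.566  0.1088 0.26  ] units [0.   0.   2.96] rz 0.0
```

View pics/k6.png

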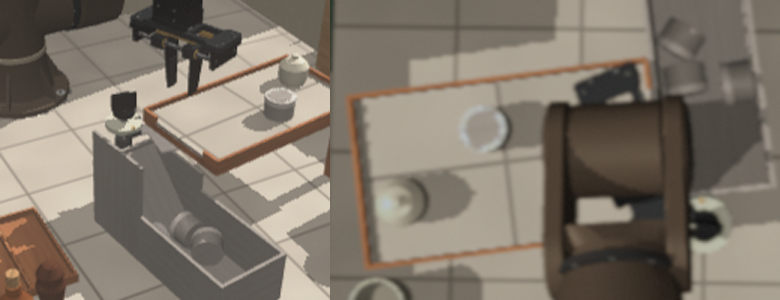

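Three tins are down (right half, (683,37), (685,77) and (738,80)). The last one is at (485,128).

>>> carry_out:
  increments:
    - [0.11,0.94,0,0,0,-0.34,-0.2]
    - [0.11,0.94,0,0,0,-0.34,-0.2]
    - [0.11,0.94,0,0,0,-0.34,-0.2]
    - [0.11,0.94,0,0,0,-0.34,-0.2]
    - [0.11,0.94,0,0,0,-0.34,-0.2]
    - [0.11,0.94,0,0,0,-0.34,-0.2]
    - [0.11,0.94,0,0,0,-0.34,-0.2]
    - [0.11,0.94,0,0,0,-0.33,-0.2]
    - [0.11,0.95,0,0,0,-0.33,-0.2]
    - [0.11,0.95,0,0,0,-0.33,-0.2]
    - [0,0,-0.6,0,0,0,-0.2]
    - [0,0,-0.6,0,0,0,-0.2]

```text
time_s: 22.98
tcp_pos: [0.58, 0.3411, 0.2271]
ee_rot: [-3.14, 0.001, 1.505]
force: [0.7, -0.7, 0.2]
width: 0.397
grasp_force: 0.0
```

>>> carry_out:
  increments:
    - [0,0,-0.6,0,0,0,-0.2]
    - [0,0,-0.6,0,0,0,-0.2]
    - [0,0,-0.56,0,0,0,-0.2]
    - [0,0,0,0,0,0,-0.2]
    - [-0.03,-0.45,0,0,0,0,-0.2]
    - [-0.03,-0.45,0,0,0,0,-0.2]
    - [-0.03,-0.45,0,0,0,0,-0.2]
    - [-0.03,-0.45,0,0,0,0,-0.2]
    - [-0.03,-0.45,0,0,0,0,-0.2]
    - [-0.03,-0.45,0,0,0,0,-0.2]
    - [-0.03,-0.45,0,0,0,0,-0.2]
    - [-0.03,-0.45,0,0,0,0,-0.2]

```text
time_s: 24.48
tcp_pos: [0.5745, 0.251, 0.1855]
ee_rot: [3.141, -0.0, 1.504]
force: [0.6, 1.4, 1.6]
width: 0.398
grasp_force: 1.0
```

>>> carry_out:
  increments:
    - [-0.03,-0.45,0,0,0,0,-0.2]
    - [-0.03,-0.45,0,0,0,0,-0.2]
    - [-0.03,-0.45,0,0,0,0,-0.2]
    - [-0.03,-0.45,0,0,0,0,-0.2]
    - [-0.03,-0.45,0,0,0,0,-0.2]
    - [-0.03,-0.45,0,0,0,0,-0.2]
    - [-0.03,-0.45,0,0,0,0,-0.2]
    - [-0.03,-0.45,0,0,0,0,-0.2]
    - [-0.03,-0.45,0,0,0,0,-0.2]
    - [-0.03,-0.45,0,0,0,0,-0.2]
    - [-0.03,-0.45,0,0,0,0,-0.2]
    - [-0.03,-0.45,0,0,0,0,-0.2]

```text
time_s: 25.98
tcp_pos: [0.5655, 0.1159, 0.1854]
ee_rot: [3.141, 0.0, 1.504]
force: [0.3, 0.3, -0.1]
width: 0.401
grasp_force: 0.0
```

>>> carry_out:
  increments:
    - [0,-0.3,0,0,0,0,-0.2]
    - [0,0,0,0,0,0,-0.2]
    - [0,0,1,0,0,0,-0.2]
    - [0,0,1,0,0,0,-0.2]
    - [0,0,1,0,0,0,-0.2]
    - [0,0,0,0,0,0,-0.2]

```text
time_s: 26.72
tcp_pos: [0.5661, 0.1096, 0.2618]
ee_rot: [3.139, -0.0, 1.505]
force: [0.1, -0.1, -1.8]
width: 0.403
grasp_force: 0.0
```

Run:
```python
from w import *
a=grab('scene')[120:320,220:440];b=grab('top')[140:320,140:350]
r=lambda i,h:cv2.resize(i[:,:,::-1],(int(i.shape[1]*h/i.shape[0]),h),interpolation=cv2.INTER_CUBIC)
cv2.imwrite('pics/k7.png',np.hstack([r(a,350),r(b,350)]))
s=manip.get_state();print(s['tcp_pos'],s['force'])
plan([(-105,-45,np.degrees(1.3-np.pi/2),.28)])
```

```text
[0.56522027 0.1093727  0.25964204] [-0.44540773 -0.47346818 -0.09083017]
(-105, -45, np.float64(-15.515486632992978)) [0.4657 0.0393 0.28  ] units [-3.98 -2.8   0.81] rz -0.44
```

View pics/k7.png

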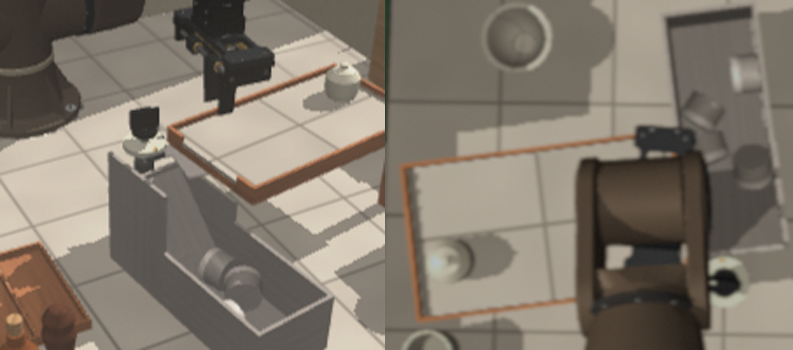

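All four tins are off the ledge and lie in the box (right half, (745,72), (703,108), (710,148) and (752,165)). I'll check the height of the one nearest the ramp while moving to the knob.

>>> carry_out:
  increments:
    - [-0.79,-0.56,0.16,0,0,-0.09,0.2]
    - [-0.79,-0.56,0.16,0,0,-0.09,0.2]
    - [-0.79,-0.56,0.16,0,0,-0.09,0.2]
    - [-0.79,-0.56,0.16,0,0,-0.09,0.2]
    - [-0.79,-0.56,0.16,0,0,-0.09,0.2]
    - [0,0,0,0,0,0,0.2]
    - [0,0,0,0,0,0,0.2]

```text
time_s: 27.7
tcp_pos: [0.4672, 0.0395, 0.2798]
ee_rot: [-3.141, -0.0, 1.441]
force: [-0.2, 0.4, 0.1]
width: 0.6
grasp_force: 0.0
```

Run:
```python
from w import *
for z in(.02,.05,.08,.11):
  print(z,[np.round(S['R'].T@(ray('top',140+(u-386)*.5143,140+v*.5143,z)[:2]-S['t']),3).tolist() for u,v in((745,72),(703,108),(710,148),(752,165))])
plan([(-105,-45,np.degrees(1.3-np.pi/2),.197)])
```

```text
0.02 [[0.191, -0.109], [0.146, -0.04], [0.086, -0.043], [0.053, -0.101]]
0.05 [[0.187, -0.109], [0.142, -0.042], [0.083, -0.044], [0.051, -0.101]]
0.08 [[0.182, -0.109], [0.139, -0.043], [0.081, -0.045], [0.049, -0.101]]
0.11 [[0.178, -0.109], [0.135, -0.044], [0.079, -0.046], [0.047, -0.101]]
(-105, -45, np.float64(-15.515486632992978)) [0.4657 0.0393 0.197 ] units [-0.06 -0.01 -3.31] rz 0.01
```

All the tins are low and clear of the mouth. Now I'll grip the knob and close it.

>>> carry_out:
  increments:
    - [-0.04,0,-0.83,0,0,0,0.2]
    - [0,0,-0.83,0,0,0,0.2]
    - [0,0,-0.83,0,0,0,0.2]
    - [0,0,-0.82,0,0,0,0.2]
    - [0,0,0,0,0,0,-1]
    - [0,0,0,0,0,0,-1]
    - [0,0,0,0,0,0,-1]
    - [0,0,0,0,0,0,-1]
    - [0,0,0,0,0,0,-1]
    - [0,0,0,0,0,0,-1]
    - [0,0,0,0,0,0,-1]
    - [0,0,0,0,0,0,-1]

```text
time_s: 29.2
tcp_pos: [0.4679, 0.0389, 0.1981]
ee_rot: [3.137, -0.0, 1.441]
force: [10.8, -0.8, -4.3]
width: 0.124
grasp_force: 30.0
```

>>> carry_out:
  increments:
    - [0,0,0,0,0,0,-1]
    - [0,0,0,0,0,-0.93,-1]
    - [0,0,0,0,0,-0.93,-1]
    - [0,0,0,0,0,-0.93,-1]
    - [0,0,0,0,0,-0.93,-1]
    - [0,0,0,0,0,-0.93,-1]
    - [0,0,0,0,0,-0.93,-1]
    - [0,0,0,0,0,-0.93,-1]
    - [0,0,0,0,0,-0.93,-1]
    - [0,0,0,0,0,-0.93,-1]
    - [0,0,0,0,0,-0.93,-1]
    - [0,0,0,0,0,0,-1]

```text
time_s: 30.7
tcp_pos: [0.4679, 0.0388, 0.1981]
ee_rot: [3.14, -0.005, 0.141]
force: [11.1, -2.7, -4.6]
width: 0.123
grasp_force: 30.0
```

>>> carry_out:
  increments:
    - [0,0,0,0,0,0,-1]
    - [0,0,0,0,0,0,-1]
    - [0,0,0,0,0,0,-1]

```text
time_s: 31.08
tcp_pos: [0.4679, 0.0388, 0.1981]
ee_rot: [3.14, -0.005, 0.142]
force: [10.6, -2.6, -5.0]
width: 0.122
grasp_force: 30.0
```

>>> carry_out:
  increments:
    - [0,0,0,0,0,0,0.2]
    - [0,0,0,0,0,0,0.2]
    - [0,0,0,0,0,0,0.2]
    - [0,0,0,0,0,0,0.2]
    - [0,0,0.7,0,0,0,0.2]
    - [0,0,1,0,0,0,0.2]
    - [0,0,1,0,0,0,0.2]
    - [0,0,1,0,0,0,0.2]
    - [0,-1,0,0,0,0.9,0.2]
    - [0,-1,0,0,0,0.9,0.2]
    - [0,-1,0,0,0,0.9,0.2]
    - [0,-1,0,0,0,0.9,0.2]

```text
time_s: 32.58
tcp_pos: [0.4656, -0.0615, 0.2902]
ee_rot: [3.141, 0.0, 0.65]
force: [0.7, -0.3, 0.2]
width: 0.599
grasp_force: 0.0
```

>>> carry_out:
  increments:
    - [0,-1,0,0,0,0.9,0.2]
    - [0,-1,0,0,0,0.9,0.2]
    - [0,-1,0,0,0,0.9,0.2]
    - [0,-1,0,0,0,0.9,0.2]
    - [0,-1,0,0,0,0.9,0.2]
    - [0,-1,0,0,0,0.9,0.2]
    - [0,0,0,0,0,0,0.2]

```text
time_s: 33.45
tcp_pos: [0.4656, -0.2117, 0.2899]
ee_rot: [-3.141, -0.0, 1.398]
force: [0.1, 0.7, 0.2]
width: 0.598
grasp_force: 0.0
```

Run:
```python
from w import *
a=grab('scene','s8.png');b=grab('top','t8.png')
r=lambda i,h:cv2.resize(i[:,:,::-1],(int(i.shape[1]*h/i.shape[0]),h),interpolation=cv2.INTER_CUBIC)
x=np.hstack([r(a[150:250,250:330],420),r(b[140:320,220:380],420)])
cv2.imwrite('pics/k8.png',x);print(x.shape)
def obj(name,box,im):
    u0,v0,u1,v1=box;h=cv2.cvtColor(im,cv2.COLOR_RGB2HSV)[v0:v1,u0:u1].astype(int)
    m=((h[...,0]<22)&(h[...,1]>75)).astype(np.uint8)
    n,l,s,c=cv2.connectedComponentsWithStats(m)
    for i in range(1,n):
        if s[i,4]>40:
            vv,uu=np.where(l==i);print(name,s[i],[ray('top',u+u0,v+v0,.01).round(3)[:2].tolist() for u,v in((uu.min(),vv[uu==uu.min()].mean()),(uu.max(),vv[uu==uu.max()].mean()))])
obj('t0',(440,225,520,310),cv2.imread('pics/t0.png')[:,:,::-1]);obj('t8',(440,225,520,310),b)
s=manip.get_state();print(s['tcp_pos'],s['ee_rot'])
```

```text
(420, 709, 3)
t0 [  7  19  59   9 299] [[0.565, -0.336], [0.577, -0.502]]
t0 [ 10  52  59  20 515] [[0.458, -0.345], [0.467, -0.511]]
t8 [  0   6  55  14 280] [[0.586, -0.316], [0.612, -0.471]]
t8 [   0   47   69   38 1289] [[0.448, -0.317], [0.467, -0.511]]
[ 0.46562038 -0.21036302  0.29003407] [-3.14133335e+00 -3.25622959e-04  1.39660927e+00]
```

View pics/k8.png

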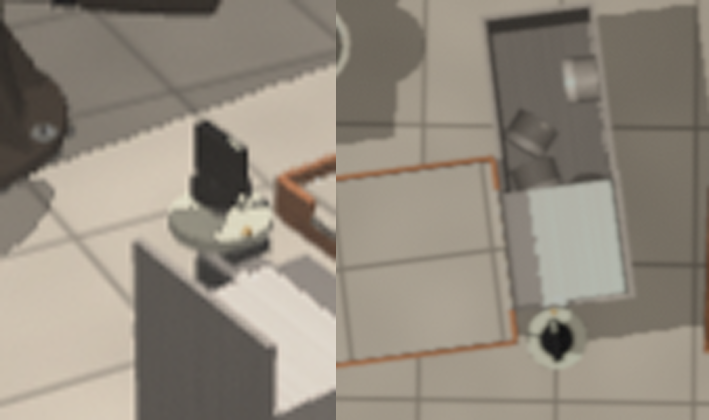

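The shutter edge runs parallel to the ledge end again, so the knob is closed. The spreader has been knocked aside, to about (0.60,-0.39). The spatula has not moved, so I'll pick it up.

>>> carry_out:
  increments:
    - [-0.02,-0.97,-0.6,0,0,0.18,0.2]
    - [-0.02,-0.97,-0.6,0,0,0.18,0.2]
    - [-0.02,-0.97,-0.6,0,0,0.18,0.2]
    - [-0.02,-0.97,-0.6,0,0,0.18,0.2]
    - [-0.02,-0.97,-0.6,0,0,0.18,0.2]
    - [-0.02,-0.97,-0.6,0,0,0.18,0.2]
    - [0,-0.96,-0.6,0,0,0.18,0.2]
    - [0,-0.96,-0.6,0,0,0.18,0.2]
    - [0,-0.96,-0.6,0,0,0.18,0.2]
    - [0,0,-1,0,0,0,0.2]
    - [0,0,-1,0,0,0,0.2]
    - [0,0,-1,0,0,0,0.2]

```text
time_s: 35.05
tcp_pos: [0.4633, -0.4272, 0.0796]
ee_rot: [3.141, -0.0, 1.624]
force: [0.1, -0.4, 0.0]
width: 0.598
grasp_force: 0.0
```

Run:
```python
from w import *
b=grab('top','t9.png');a=grab('scene','s9.png')
r=lambda i,h:cv2.resize(i[:,:,::-1],(int(i.shape[1]*h/i.shape[0]),h),interpolation=cv2.INTER_CUBIC)
cv2.imwrite('pics/k9.png',np.hstack([r(b[170:310,365:525],340),r(a[220:400,80:270],340)]))
s=manip.get_state();print(s['tcp_pos'],s['ee_rot'])
```

```text
[ 0.46244065 -0.42641804  0.07801783] [-3.13913318 -0.00337137  1.62479484]
```

View pics/k9.png

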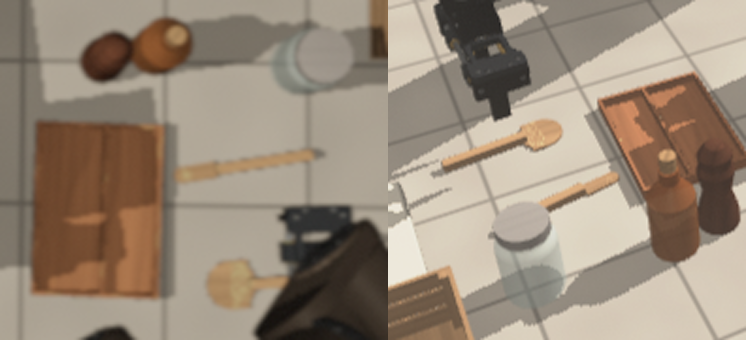

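The spatula is in place below the gripper, its blade at left-half (230,283). The spreader lies from (178,175) to (322,153).

>>> carry_out:
  increments:
    - [0,0,-1,0,0,0,0.2]
    - [0,0,-1,0,0,0,0.2]
    - [0,0,-0.7,0,0,0,0.2]
    - [0,0,-0.25,0,0,0,0.2]
    - [0,0,0,0,0,0,-1]
    - [0,0,0,0,0,0,-1]
    - [0,0,0,0,0,0,-1]
    - [0,0,0,0,0,0,-1]
    - [0,0,0,0,0,0,-1]
    - [0,0,0,0,0,0,-1]
    - [0,0,0,0,0,0,-1]
    - [0,0,0,0,0,0,-1]

```text
time_s: 36.65
tcp_pos: [0.4628, -0.4283, 0.0066]
ee_rot: [3.141, 0.0, 1.626]
force: [-0.6, 0.3, 3.4]
width: 0.143
grasp_force: 30.0
```

>>> carry_out:
  increments:
    - [0,0,1,0,0,0,-1]
    - [0,0,1,0,0,0,-1]
    - [0,0,1,0,0,0,-1]
    - [0,0,0,0,0,0,-1]

```text
time_s: 37.15
tcp_pos: [0.4633, -0.4288, 0.0827]
ee_rot: [3.14, 0.002, 1.626]
force: [0.2, 0.2, -0.8]
width: 0.142
grasp_force: 30.0
```

```bash
cat > o.py <<'E'
from w import *
def comps(im,box,z=.01,amin=60):
    u0,v0,u1,v1=box;h=cv2.cvtColor(np.ascontiguousarray(im),cv2.COLOR_RGB2HSV)[v0:v1,u0:u1].astype(int)
    m=((h[...,0]<24)&(h[...,1]>75)&(h[...,2]>130)).astype(np.uint8)
    n,l,s,c=cv2.connectedComponentsWithStats(m)
    for i in range(1,n):
        if s[i,4]>amin:
            vv,uu=np.where(l==i);q=np.c_[uu+u0,vv+v0].astype(float);mu=q.mean(0)
            vx=np.linalg.svd(q-mu,full_matrices=False)[2][0];k=(q-mu)@vx
            a,b=mu+vx*(k.min()-.3),mu+vx*(k.max()+.3);A,B=ray('top',*a,z),ray('top',*b,z)
            print(s[i,:].tolist(),a.round(1),b.round(1),A.round(4)[:2],B.round(4)[:2],'mid',((A+B)/2).round(4)[:2],'len',np.linalg.norm(A-B).round(4),'yaw',np.arctan2(*(A-B)[1::-1]).round(3))
E
python3 - <<'E'
from o import *
im=cv2.imread('pics/t9.png')[:,:,::-1];comps(im,(434,215,525,265))
im=cv2.imread('pics/t0.png')[:,:,::-1];comps(im,(434,225,525,310))
s=manip.get_state();print(s['tcp_pos'],s['ee_rot'],s['width'])
E
```

```text
[3, 16, 58, 14, 290] [494.3 233. ] [436.5 242. ] [ 0.6129 -0.4719] [ 0.5849 -0.3062] mid [ 0.5989 -0.3891] len 0.1681 yaw -1.403
[13, 19, 59, 9, 297] [505.3 245.5] [446.7 249.3] [ 0.5775 -0.5034] [ 0.5642 -0.3355] mid [ 0.5708 -0.4195] len 0.1685 yaw -1.492
[16, 52, 59, 20, 512] [449.7 287.3] [508.4 284. ] [ 0.4557 -0.3443] [ 0.4673 -0.5117] mid [ 0.4615 -0.428 ] len 0.1678 yaw 1.64
[ 0.46325635 -0.42875882  0.08271484] [3.13979682e+00 2.19150327e-03 1.62570425e+00] 0.14170982955491357
```

>>> carry_out:
  increments:
    - [0.27,0.82,0,0,0,-0.98,-1]
    - [0.27,0.82,0,0,0,-0.98,-1]
    - [0.27,0.82,0,0,0,-0.98,-1]
    - [0.27,0.82,0,0,0,-0.98,-1]
    - [0.27,0.82,0,0,0,-0.98,-1]
    - [0.27,0.82,0,0,0,-0.98,-1]
    - [0.27,0.82,0,0,0,-0.98,-1]
    - [0.27,0.82,0,0,0,-0.98,-1]
    - [0.27,0.82,0,0,0,-0.98,-1]
    - [0.27,0.82,0,0,0,-0.98,-1]
    - [0.27,0.82,0,0,0,-0.98,-1]
    - [0.27,0.82,0,0,0,-0.98,-1]

```text
time_s: 38.65
tcp_pos: [0.5435, -0.1813, 0.08]
ee_rot: [-3.141, 0.002, -0.021]
force: [0.8, 0.7, -1.2]
width: 0.144
grasp_force: 30.0
```

>>> carry_out:
  increments:
    - [0,0,0,0,0,0,-1]
    - [0,0,0,0,0,0,-1]

```text
time_s: 38.9
tcp_pos: [0.5434, -0.1825, 0.0807]
ee_rot: [-3.141, 0.001, -0.014]
force: [-0.5, -1.3, -0.2]
width: 0.141
grasp_force: 30.0
```

Run:
```python
from o import *
b=grab('top','t10.png');grab('scene','s10.png');comps(b,(434,215,525,310))
s=manip.get_state();print(s['tcp_pos'],s['ee_rot'],s['width'],s['grasp_force'])
h=cv2.cvtColor(b,cv2.COLOR_RGB2HSV)[180:300,375:440]
m=((h[...,0]<24)&(h[...,1]>75)&(h[...,2]>165)).astype(np.uint8)
n,l,st,c=cv2.connectedComponentsWithStats(m)
for i in range(1,n):
  if st[i,4]>15:
    u=c[i][0]+375;v=c[i][1]+180;vt=st[i,1]+180;print(st[i],ray('top',u,v,.08)[:2].round(3),'top',ray('top',u,vt,.08)[:2].round(3))
```

```text
[ 0.54348728 -0.1828875   0.08102492] [-3.14157059e+00  4.50881264e-04 -1.53865576e-02] 0.14185750891018759 29.96245801448822
[60  2  5  5 17] [ 0.743 -0.294] top [ 0.749 -0.294]
```

>>> carry_out:
  increments:
    - [0,0,-0.8,0,0,0,-1]
    - [0,0,-0.8,0,0,0,-1]
    - [0,0,-0.6,0,0,0,-1]
    - [0,0,-0.4,0,0,0,-1]
    - [0,0,-0.15,0,0,0,-1]
    - [0,0,0,0,0,0,-1]
    - [0,0,0,0,0,0,-1]

```text
time_s: 39.88
tcp_pos: [0.544, -0.1824, 0.0131]
ee_rot: [3.141, -0.001, -0.016]
force: [1.0, -0.5, 0.8]
width: 0.144
grasp_force: 30.0
```

>>> carry_out:
  increments:
    - [0,0,-0.1,0,0,0,-1]
    - [0,0,0,0,0,0,-1]
    - [0,0,0,0,0,0,-0.3]
    - [0,0,0,0,0,0,-0.3]
    - [0,0,0,0,0,0,-0.3]
    - [0,0,0,0,0,0,-0.3]
    - [0,0,0.8,0,0,0,-0.3]
    - [0,0,1,0,0,0,-0.3]
    - [0,0,1,0,0,0,-0.3]
    - [0,0,1,0,0,0,0.2]
    - [0,0,1,0,0,0,0.2]

```text
time_s: 41.25
tcp_pos: [0.5437, -0.1822, 0.131]
ee_rot: [3.142, 0.0, -0.016]
force: [-0.2, 0.2, -0.5]
width: 0.506
grasp_force: 0.0
```

>>> carry_out:
  increments:
    - [0,1,0.6,0,0,0.9,0.2]
    - [0,1,0.6,0,0,0.9,0.2]
    - [0,1,0.6,0,0,0.9,0.2]
    - [0,1,0.6,0,0,0.9,0.2]
    - [0,1,0.6,0,0,0.9,0.2]
    - [0,1,0,0,0,0.9,0.2]
    - [0,0,0,0,0,0.9,0.2]
    - [0,0,0,0,0,0.9,0.2]

```text
time_s: 42.25
tcp_pos: [0.5437, -0.0319, 0.2052]
ee_rot: [3.142, 0.0, 0.994]
force: [0.4, 0.0, -0.3]
width: 0.6
grasp_force: 0.0
```

Run:
```python
from o import *
b=grab('top','t11.png');grab('scene','s11.png');comps(b,(434,205,525,310))
s=manip.get_state();print(s['tcp_pos'],s['ee_rot'],s['width'])
h=cv2.cvtColor(b,cv2.COLOR_RGB2HSV)
print(h[225:255:5,430:500:10].tolist()[2])
m=((h[...,0]>=8)&(h[...,0]<26)&(h[...,1]>75)&(h[...,2]>160))[200:300,370:440]
for r_ in m[10:-5:3]: print(''.join('#' if k else '.' for k in r_))
```

```text
[3, 32, 17, 8, 99] [453.6 238.4] [436.6 242.5] [ 0.5959 -0.3553] [ 0.5835 -0.3063] mid [ 0.5897 -0.3308] len 0.0505 yaw -1.323
[ 0.54369417 -0.03212973  0.20514364] [3.14158264e+00 4.90906822e-05 9.90588471e-01] 0.5996675085610162
[[12, 145, 116], [19, 40, 122], [18, 46, 139], [17, 49, 140], [15, 87, 126], [16, 119, 124], [16, 110, 121]]
......................................................................
......................................................................
......................................................................
......................................................................
......................................................................
......................................................................
......................................................................
......................................................................
......................................................................
......................................................................
..................................................
[... 598 characters left out ...]
......................................#####..................
...............................................#####..................
................................................###...................
...............................................####...................
.............................................#####....................
......................###...................######....................
......................##....................######....................
.............................................#####....................
......................................................................
......................................................................
```

>>> carry_out:
  increments:
    - [0.15,-0.95,0,0,0,0.36,0]
    - [0.15,-0.95,0,0,0,0.36,0]
    - [0.15,-0.95,0,0,0,0.36,0]
    - [0.15,-0.95,0,0,0,0.36,0]
    - [0.15,-0.95,0,0,0,0.36,0]
    - [0.15,-0.95,0,0,0,0.36,0]
    - [0.15,-0.95,0,0,0,0.36,0]
    - [0.15,-0.95,0,0,0,0.36,0]
    - [0.15,-0.95,0,0,0,0.36,0]
    - [0.15,-0.95,0,0,0,0.36,0]
    - [0.15,-0.95,0,0,0,0.36,0]
    - [0.15,-0.95,0,0,0,0.36,0]

```text
time_s: 43.85
tcp_pos: [0.5887, -0.3181, 0.205]
ee_rot: [-3.141, -0.0, 1.59]
force: [0.1, -0.5, -0.0]
width: 0.502
grasp_force: 0.0
```

>>> carry_out:
  increments:
    - [0.14,-0.96,0,0,0,0.35,0]
    - [0.14,-0.96,0,0,0,0.35,0]
    - [0.14,-0.96,0,0,0,0.35,0]
    - [0,0,-1,0,0,0,0]
    - [0,0,-1,0,0,0,0]
    - [0,0,-1,0,0,0,0]
    - [0,0,-1,0,0,0,0]
    - [0,0,-1,0,0,0,0]
    - [0,0,-1,0,0,0,0]
    - [0,0,0,0,0,0,0]

```text
time_s: 45.1
tcp_pos: [0.5984, -0.3887, 0.0532]
ee_rot: [-3.139, -0.003, 1.736]
force: [0.1, 1.3, 0.2]
width: 0.5
grasp_force: 0.0
```

Run:
```python
from o import *
b=grab('top','t12.png');comps(b,(434,205,525,280),amin=20);comps(b,(380,205,434,300),z=.014,amin=20)
s=manip.get_state();print(s['tcp_pos'],s['ee_rot'],s['width'])
```

```text
[3, 32, 23, 8, 133] [459.5 238.3] [436.6 242.1] [ 0.5963 -0.3722] [ 0.5846 -0.3063] mid [ 0.5905 -0.3392] len 0.067 yaw -1.394
[32, 16, 21, 73, 763] [429.6 220.5] [419.9 293.2] [ 0.6463 -0.2854] [ 0.4381 -0.2585] mid [ 0.5422 -0.2719] len 0.21 yaw -0.129
[19, 27, 4, 12, 39] [400.2 231.6] [400.9 243.3] [ 0.6133 -0.2013] [ 0.5797 -0.2034] mid [ 0.5965 -0.2023] len 0.0336 yaw 0.062
[11, 42, 7, 24, 82] [393.7 246.7] [394.4 270.3] [ 0.5698 -0.1827] [ 0.502  -0.1852] mid [ 0.5359 -0.184 ] len 0.0678 yaw 0.037
[21, 52, 8, 6, 36] [400.5 260.1] [408.4 258.4] [ 0.5317 -0.2025] [ 0.5367 -0.2251] mid [ 0.5342 -0.2138] len 0.0231 yaw 1.792
[ 0.59907539 -0.38921148  0.05479731] [-3.14083827e+00 -9.32798527e-04  1.73669980e+00] 0.5023565767924417
```

>>> carry_out:
  increments:
    - [0,0,-0.8,0,0,0,0]
    - [0,0,-0.8,0,0,0,0]
    - [0,0,-0.3,0,0,0,0]
    - [0,0,0,0,0,0,-1]
    - [0,0,0,0,0,0,-1]
    - [0,0,0,0,0,0,-1]
    - [0,0,0,0,0,0,-1]
    - [0,0,0,0,0,0,-1]
    - [0,0,0,0,0,0,-1]
    - [0,0,0,0,0,0,-1]
    - [0,0,0,0,0,0,-1]

```text
time_s: 46.52
tcp_pos: [0.5995, -0.3894, 0.0082]
ee_rot: [3.141, 0.001, 1.739]
force: [-0.4, 1.6, 6.1]
width: 0.141
grasp_force: 30.0
```

>>> carry_out:
  increments:
    - [0,0,1,0,0,0,-1]
    - [0,0,1,0,0,0,-1]
    - [0,0,1,0,0,0,-1]
    - [0,0,0,0,0,0,-1]

```text
time_s: 47.02
tcp_pos: [0.5998, -0.3897, 0.0841]
ee_rot: [3.14, 0.002, 1.739]
force: [-0.8, 0.2, -1.5]
width: 0.144
grasp_force: 30.0
```

>>> carry_out:
  increments:
    - [-0.175,0.415,0,0,0,-0.97,-1]
    - [-0.175,0.415,0,0,0,-0.97,-1]
    - [-0.175,0.415,0,0,0,-0.97,-1]
    - [-0.175,0.415,0,0,0,-0.97,-1]
    - [-0.175,0.415,0,0,0,-0.97,-1]
    - [-0.175,0.415,0,0,0,-0.97,-1]
    - [-0.175,0.415,0,0,0,-0.97,-1]
    - [-0.175,0.415,0,0,0,-0.97,-1]
    - [-0.175,0.415,0,0,0,-0.97,-1]
    - [-0.175,0.415,0,0,0,-0.97,-1]
    - [-0.175,0.415,0,0,0,-0.97,-1]
    - [-0.175,0.415,0,0,0,-0.97,-1]

```text
time_s: 48.52
tcp_pos: [0.5461, -0.2641, 0.0812]
ee_rot: [-3.14, 0.002, 0.109]
force: [0.3, -0.4, -0.9]
width: 0.141
grasp_force: 30.0
```

>>> carry_out:
  increments:
    - [-0.175,0.415,0,0,0,-0.97,-1]
    - [0,0,0,0,0,0,-1]
    - [0,0,0,0,0,0,-1]
    - [0,0,0,0,0,0,-1]

```text
time_s: 49.02
tcp_pos: [0.5425, -0.2547, 0.0824]
ee_rot: [3.142, 0.0, -0.021]
force: [-0.8, -0.1, 0.3]
width: 0.144
grasp_force: 30.0
```

Down by 0.070 in all (2.8 units), slowly at the end; then release, rise and move clear.

>>> carry_out:
  increments:
    - [0,0,-0.8,0,0,0,-1]
    - [0,0,-0.8,0,0,0,-1]
    - [0,0,-0.6,0,0,0,-1]
    - [0,0,-0.4,0,0,0,-1]
    - [0,0,-0.18,0,0,0,-1]
    - [0,0,0,0,0,0,-1]
    - [0,0,0,0,0,0,-1]

```text
time_s: 49.9
tcp_pos: [0.5427, -0.2545, 0.0136]
ee_rot: [3.141, -0.001, -0.022]
force: [-0.2, -0.3, 0.0]
width: 0.144
grasp_force: 30.0
```

>>> carry_out:
  increments:
    - [0,0,0,0,0,0,-0.5]
    - [0,0,0,0,0,0,-0.5]
    - [0,0,0,0,0,0,-0.5]
    - [0,0,0.8,0,0,0,-0.5]
    - [0,0,1,0,0,0,-0.5]
    - [0,0,1,0,0,0,-0.5]
    - [0,0,1,0,0,0,-0.5]
    - [0,0,1,0,0,0,-0.5]
    - [-0.2,1,1,0,0,0.8,-0.5]
    - [-0.2,1,1,0,0,0.8,-0.5]
    - [-0.2,1,1,0,0,0.8,-0.5]
    - [-0.2,1,1,0,0,0.8,-0.5]

```text
time_s: 51.4
tcp_pos: [0.5221, -0.1536, 0.2341]
ee_rot: [3.141, -0.0, 0.428]
force: [-0.7, 0.0, -0.0]
width: 0.25
grasp_force: 0.0
```

>>> carry_out:
  increments:
    - [0,1,0,0,0,0.8,-0.5]
    - [0,1,0,0,0,0.8,-0.5]
    - [0,1,0,0,0,0.8,-0.5]
    - [0,1,0,0,0,0.8,-0.5]
    - [0,1,0,0,0,0.8,-0.5]
    - [0,1,0,0,0,0.8,-0.5]
    - [0,1,0,0,0,0.8,-0.5]
    - [0,1,0,0,0,0.8,-0.5]
    - [0,1,0,0,0,0.8,-0.5]
    - [0,0,0,0,0,0,-0.5]

```text
time_s: 52.65
tcp_pos: [0.5222, 0.0717, 0.2332]
ee_rot: [3.141, 0.0, 1.432]
force: [0.1, 0.3, 0.5]
width: 0.254
grasp_force: 0.0
```

Run:
```python
from o import *
b=grab('top','t13.png');a=grab('scene','s13.png')
r=lambda i,h:cv2.resize(i[:,:,::-1],(int(i.shape[1]*h/i.shape[0]),h),interpolation=cv2.INTER_CUBIC)
cv2.imwrite('pics/k10.png',np.hstack([r(b[210:300,370:450],450),r(a[250:350,180:280],450)])[:, :800])
```

```text
(no output)
```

View pics/k10.png

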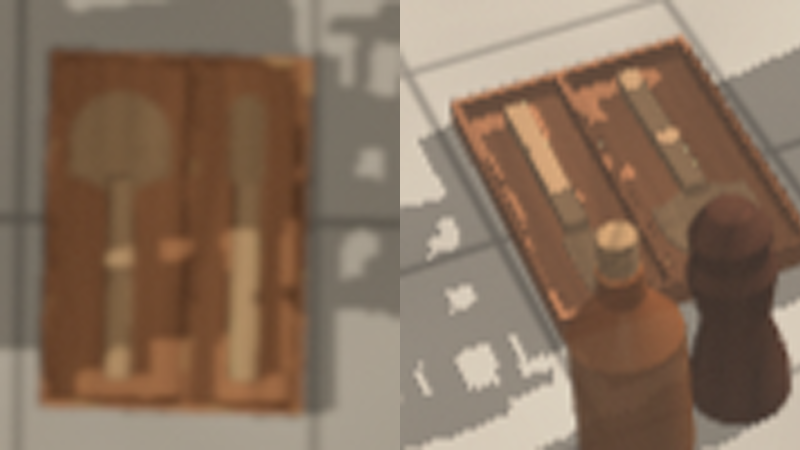

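Both tools lie flat, blades towards the far end: the spatula in the wide compartment at left-half (120,235), the spreader in the narrow one at (246,240). The arm is clear of everything, so I'm handing in.

```bash
python3 -c "
from plant import manip
print(manip.sign_off())"
```

```text
the job is handed in; nothing more can be done
None
```

The job is handed in (the verdict was not shown): all four tins went down the chute, the knob is back at the closed mark, and the spatula and spreader lie flat in their compartments with blades towards the far end.

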